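# Lock a relief valve's setting with its loose key

### The arm

A 6-joint arm with a two-finger parallel gripper is mounted at the origin on a cart in front of the work surface, level with it; the furniture and walls round the work are solid. World frame = base frame: x ahead of the robot, y to its left, z up, the work surface at z = 0. Lengths are in mm, angles in rad, forces in N, time in s.
With the tool pointing down it reaches from about 300 to 875 mm from the base axis. Payload 4.2 kg.
Tool frame: the origin (TCP) lies on the centre line of the jaws, within the pads' length; the fingertips stand 11 mm ahead of it and the grasp point (between the pads) lies 8 mm behind it; z points along the fingers, y is the line along which they close (so a half turn about z gives the same grasp; the last joint's range is limited). The gripper opens to 85 mm and grips with 20 to 120 N. Pads are 22 mm wide; open, the fingers measure 114 mm over their backs; the gripper's body (76 mm by 85 mm) begins 54 mm behind the grasp point. The pads swing forward as they close: fully open they stand 13 mm farther back than shut.
Start: joints at [1.163, 0.32, 1.565, -0, 1.257, -0.02], TCP at [217.44, 532.316, 242.338] pointing down, gripper open.
Joint ranges: [-3.11, 3.11], [-0.84, 2.01], [0.21, 2.61], [-1.34, 4.49], [0.05, 2.63], [-2.56, 2.56]. Speed limits (rad/s): [2.57, 2.57, 3.14, 3.14, 3.14, 3.14].

### API

Orientations are given as a unit quaternion [w, x, y, z].
In Python, from cell import get_obs, grab_frame, close_job gives the robot as it stands. The module is installed in compiled form; this text tells all that it offers.
- The arm moves only by the tool step_arm, never from a script. Its argument "series" is a list of rows, each a list of 3 entries, a list of its own where there are three numbers: the shift along the tool's x, y, z in m, then the turn, a rotation vector about the tool's x, y, z in rad, then the closure in counts, from 0 (fully open) to 255 (shut). In form: [[[dx, dy, dz], [rx, ry, rz], jaw], ...]. A call has 1 to 20 rows; each row is the pose to reach, as a shift and turn from the pose commanded when the call began, along the tool's axes at that moment; what a row does not reach only later rows make up. A row lasts 1/10 s, in which the tool goes at most 50 mm and 8.59 degrees, less where a joint would pass 70% of its speed; a pose out of reach is approached as far as the arm can. A call with a gripper value outside its range is refused whole. The fingers move at their own pace and stop on an object; "newtons" is the grip in N (left out, the last holds). Time passes only in rows, so rows that repeat a pose let the fingers close. It gives the time, the measured TCP pose, the force, the opening and the grip force at its end, in the units of the state.
- get_obs(): the state, without advancing time (a new reading comes with each control period).
- grab_frame(name): name is "scene" or "top" or "wrist"; returns a dict with "color" (420x560x3 uint8, red, green, blue), "range_z" (420x560 float32, mm along the optical axis (not along the pixel's ray), 0 where there is no reading), "camera_matrix" (3x3 intrinsics, pixels), "R" (3x3) and "t" (3): a world point X has camera coordinates R X + t; the wrist camera has in their place "hand_eye" (4x4, takes a point from camera to tool coordinates, whose origin is the TCP and whose axes are the flange's). Camera axes: x right, y down, z forward; pixel columns grow to the right and rows downward; lengths in mm; the calibration is good to about 2 mm. A picture is of the moment at which its call begins: read the wrist's pose just before it.
- close_job(): hands the job in; it is judged then, once.
The state is a dict: "t": time; "joints": joint angles; "qvel": joint speeds; "effort": joint torques, N m; "tcp_pos": TCP position; "tcp_rot": TCP orientation; "wrist_force": force on the tool from outside, world axes, zero at the start; "ft_torque": the same for the moment, N m; "width": finger opening in mm; "grasp_force": force on a finger pad.
Only numpy, scipy, OpenCV 4.12 (cv2) and the standard library are available. Lean on these libraries where they do the work, as an engineer would, in place of code of your own. Each camera call takes 0.05 s, during which the arm holds its last target. There are 200 camera calls.

### The job

The relief valve on the test manifold has been set with the small black knob on top; now lock it. Fit the loose two-armed key fully down over the knob onto the square of the lock ring, push it round clockwise (seen from above) until the ring seats and the turning gets stiff, then tighten about 20 degrees further and leave the key on. Do not disturb the black setting knob, nor the loose things round about.

Things in the scene. Friction and masses are not known exactly. Their poses are not given: they have to be found in the camera images.
- manifold: Fixed test manifold: blue base plate 12 mm high (66 mm to front, 150 to rear, 65 to each side of the origin), aluminium block, top at 60 mm. Origin: on the bench under the upright relief valve's axis; x points from the valve to the gauge (68 mm round, face at x = 92 mm, 112 to 180 mm up), y left, z up. Valve from below: fixed hexagon (48 mm wide, top at 76 mm), lock ring, black knob (top 125 mm).
- ring_seat (a point): Outer control, the lock ring: a 38 mm round shoulder bearing a steel square, 26 mm across flats, 16 mm high, top edges hardly rounded. The point is on the valve axis at the foot of the square, on top of the shoulder (84 mm above the bench), where the key's underside comes to rest. Its x and y axes are square to the flats and turn with the ring; z up.
- thrust_washer (a joint): Run-down of the lock ring, rad, growing clockwise seen from above: starts between 0 and 0.9, the ring meets its seat (a stop) at 3.1. It turns against about 0.10 N m (about 2 N at 45 mm radius) and stays where it is left.
- lock_ring (a joint): Tightening of the lock ring beyond its seat, rad, growing clockwise: 0 at the start; moves only once the run-down is at its seat, then against about 0.40 N m (9 N at 45 mm radius). It stays where it is left and does not come back (turning back unseats the run-down instead). 20 degrees are 0.35 rad; dead stop at 0.9.
- setting (a joint): Inner control, the black setting knob: angle in rad, growing clockwise, any value from -1.5 to 1.5 at the start. It turns very easily (0.012 N m) and must stay as it is.
- setting_end (a point): White-line end of the black setting knob's grip bar, 10 mm from the valve axis and 118 mm above the bench. The bar is 20 mm long, 8 mm thick and stands 111 to 125 mm above the bench, centred on the axis; under it is an 18 mm round skirt, then the lock ring's square.
- lock_key: Loose steel key, about 160 g, square hub 42x42x18 mm with a 28 mm square hole right through (2 mm chamfers; 1 mm clearance all round and about 0.08 rad of play on the ring's square, in any of four positions) and two round arms, 10 mm thick, both ways along its x axis, 9 mm up, with 16 mm red balls 66 mm from the centre. Origin: centre of hub's underside; z up. Grasp the hub across its y faces.
- valve_spring: Dark coil spring standing upright, 34 mm across and 75 mm high; bystander.
- plunger_holder: Small steel flanged part with an upright stem, 30x50x66 mm; bystander.
- pliers_green: Green-handled pliers lying flat, 35x134x12 mm; bystander.

How it is judged (in metres and radians):
On the way, in this order (a step that is already met when the one before it is completed fails the run):
1. the key sits fully down on the lock ring's square (z of lock_key in the frame of ring_seat below 0.004 m and horizontal distance between lock_key and ring_seat below 0.004 m and angle between lock_key's own z axis and vertical below 0.08 rad), for 0.2 s.
2. the lock ring is seated and tightened 10 to 30 degrees beyond its seat (value of joint thrust_washer above 3.03 rad and value of joint lock_ring between 0.175 and 0.525 rad), for 0.2 s.
At the end, for the whole second after the job is handed in: The lock ring is at its seat (within 0.07 rad) and tightened 10 to 30 degrees beyond it, and the key rests fully down (within 4 mm) and level on the ring's square, at rest and released (all of step 1 and all of step 2 and z of lock_key in the frame of ring_seat above -0.004 m and linear speed of lock_key below 0.02 m/s); the robot touches nothing.
It fails at once if the black setting knob is turned (by more than about 9 degrees) from where it was (distance of setting_end from where it was at the start of the episode above 0.0016 m).
It fails at once if a bystander is moved by more than 20 mm or tipped over (distance of any of valve_spring, plunger_holder, pliers_green from where it was at the start of the episode above 0.02 m or angle between any of valve_spring, plunger_holder's own z axis and vertical above 0.5 rad).
It also fails if it takes over 72 s, if anything falls off the work surface, if the arm or the gripper's body presses on something with over 40 N, if the wrist force passes 120 N, or if a joint passes its speed limit or range.

## Working session

There is one attempt and no reset: what is moved stays moved. The work goes in short steps, Python scripts to look and compute and a tool call to move; the robot and the scene stay as the last step left them, time stands still between calls to the robot, and variables do not carry over. Pictures are saved under pics/ and viewed, at most 10 in all, crops included, and the job is handed in when it is done.

Besides the shell and the picture viewer there is one more tool, called after "Call:" as name(argument=value, ...) on one line, values as JSON. step_arm: Moves the arm, as the interface text tells. Its arguments: {"type":"object","properties":{"series":{"type":"array"},"newtons":{"type":"number"}},"required":["series"]}

```bash
mkdir -p pics
cat > h.py <<'E'
import numpy as np, cv2
from cell import get_obs, grab_frame, close_job
from scipy.spatial.transform import Rotation as Ro
def tool():
    o=get_obs(); q=np.array(o['tcp_rot']); T=np.eye(4)
    T[:3,:3]=Ro.from_quat([q[1],q[2],q[3],q[0]]).as_matrix(); T[:3,3]=o['tcp_pos']; return T,o
def frame(n):
    T,o=tool(); f=grab_frame(n)
    if n=='wrist': C=T@f['hand_eye']
    else:
        C=np.eye(4); C[:3,:3]=f['R'].T; C[:3,3]=-f['R'].T@f['t']
    return f,C
def ray(f,C,u,v):
    d=np.linalg.inv(f['camera_matrix'])@[u,v,1]; return C[:3,3],C[:3,:3]@d
def onz(f,C,u,v,z):
    c,d=ray(f,C,u,v); return c+d*(z-c[2])/d[2]
def cloud(f,C):
    z=f['range_z']; v,u=np.indices(z.shape); K=f['camera_matrix']
    p=np.stack([(u-K[0,2])/K[0,0]*z,(v-K[1,2])/K[1,1]*z,z],-1)
    return p@C[:3,:3].T+C[:3,3]
def save(n,im): cv2.imwrite('pics/'+n+'.png',im[...,::-1])
E
python3 - <<'E'
from h import *
T,o=tool(); print(o, T.round(3))
for n in ['scene','top','wrist']:
    f,C=frame(n); save(n+'0',f['color']); np.savez(n+'0.npz',C=C,**f)
    print(n,C.round(2).tolist(), f['camera_matrix'].round(1).tolist())
E
```

```text
{'t': 0.0, 'joints': array([ 1.16298532e+00,  3.20283701e-01,  1.56567556e+00, -3.01729895e-05,
        1.25735372e+00, -1.99763867e-02]), 'qvel': array([ 0.00098074, -0.00049465, -0.00015881, -0.0017317 ,  0.0001333 ,
        0.00079639]), 'effort': array([ 4.63484866e-04, -4.15526712e+01, -2.34171349e+01,  1.42056861e-04,
        7.89006270e-03, -9.09613163e-06]), 'tcp_pos': array([217.27494087, 531.88914045, 241.48827469]), 'tcp_rot': array([-1.68563000e-04,  1.92699602e-01,  9.81257420e-01, -8.43605688e-04]), 'wrist_force': array([ 0.75485146,  0.09908038, -0.23540508]), 'ft_torque': array([ 0.00728977, -0.00707358,  0.02772774]), 'grasp_force': 0.0, 'width': 85.15299695405659} [[-9.26000e-01  3.78000e-01 -1.00000e-03  2.17275e+02]
 [ 3.78000e-01  9.26000e-01 -2.00000e-03  5.31889e+02]
 [ 0.00000e+00 -2.00000e-03 -1.00000e+00  2.41488e+02]
 [ 0.00000e+00  0.00000e+00  0.00000e+00  1.00000e+00]]
scene [[0.86, -0.33, 0.38, 127.47], [-0.51, -0.59, 0.63, -499.44], [0.02, -0.74, -0.67, 705.01], [0.0, 0.0, 0.0, 1.0]] [[443.3, 0.0, 285.2], [0.0, 443.3, 206.6], [0.0, 0.0, 1.0]]
top [[-0.0, -0.99, 0.12, 352.83], [-1.0, 0.0, -0.0, 81.5], [-0.0, -0.12, -0.99, 1320.08], [0.0, 0.0, 0.0, 1.0]] [[510.7, 0.0, 281.5], [0.0, 510.7, 206.6], [0.0, 0.0, 1.0]]
wrist [[0.38, 0.89, 0.26, 150.87], [0.93, -0.36, -0.11, 560.01], [-0.0, 0.28, -0.96, 373.6], [0.0, 0.0, 0.0, 1.0]] [[365.2, 0.0, 280.0], [0.0, 365.2, 207.5], [0.0, 0.0, 1.0]]
```

View pics/scene0.png

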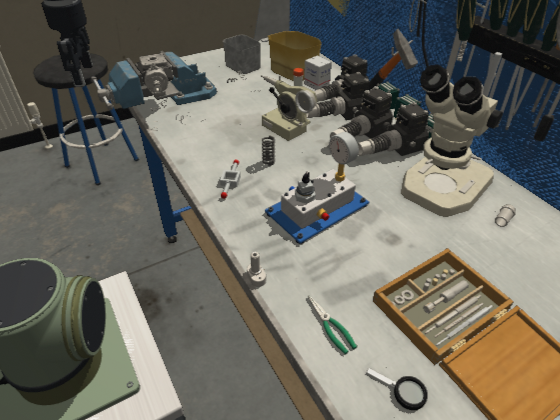

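View pics/top0.png

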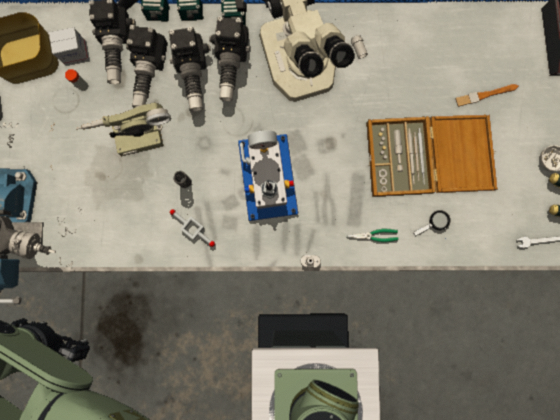

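The scene view shows the manifold at (318,205), the key at (230,180) and the spring at (268,150). In the top view the key's balls are at (172,212) and (212,244), the knob is near (269,187), the spring near (183,185) and the plunger at (311,261).

Run:
```python
from h import *
for n in ['top','scene']:
    d=dict(np.load(n+'0.npz')); C=d['C']; P=cloud(d,C)
    hsv=cv2.cvtColor(d['color'],cv2.COLOR_RGB2HSV); H,S,V=[hsv[...,i].astype(int) for i in range(3)]
    red=(((H<6)|(H>174))&(S>150)&(V>90)).astype(np.uint8)
    k,l,st,ce=cv2.connectedComponentsWithStats(red)
    for i in range(1,k):
        if st[i,4]>4:
            u,v=ce[i]; print(n,'red',ce[i].round(1),st[i,4],onz(d,C,u,v,9).round(1),np.median(P[l==i],0).round(1))
    blue=((H>105)&(H<125)&(S>170)&(V>60)).astype(np.uint8)
    k,l,st,ce=cv2.connectedComponentsWithStats(blue)
    for i in range(1,k):
        if st[i,4]>300: print('blue',ce[i],st[i],np.median(P[l==i],0).round(1))
    if n=='top':
        m=(abs(P[...,0]-430)<170)&(abs(P[...,1]-100)<260)
        np.set_printoptions(suppress=True)
        for lo,hi in [(50,70),(70,80),(110,140)]:
            mm=(P[...,2]>lo)&(P[...,2]<hi)&m; k,l,st,ce=cv2.connectedComponentsWithStats(mm.astype(np.uint8))
            for i in range(1,k):
                if st[i,4]>8: print((lo,hi),ce[i].round(1),st[i,4],P[l==i].mean(0).round(1))
```

```text
top red [291.1 182.9] 18 [572.2  56.    9. ] [566.   56.9  41.5]
top red [171.8 211.7] 16 [497.9 364.6   9. ] [497.8 363.2  14.6]
top red [211.5 243.4] 23 [415.9 260.9   9. ] [416.5 261.1  14.1]
blue [285.03470032 158.04731861] [277 136  15  44 317] [637.6  71.7  11.2]
blue [266.53276699 200.17718447] [242 162  55  58 824] [511.7 126.5  11.4]
(50, 70) [268.4 186.2] 887 [555.7 113.7  59.4]
(50, 70) [176.8 176. ] 25 [581.7 342.5  62.3]
(50, 70) [183.2 181.6] 28 [567.7 326.7  60.3]
(50, 70) [310.1 260.2] 39 [371.5  11.6  63. ]
(70, 80) [181.1 175.5] 44 [580.9 329.8  72.5]
(70, 80) [265.8 192.9] 31 [536.5 119.7  75.8]
(70, 80) [276.8 190.1] 13 [543.4  92.7  75.2]
(110, 140) [268.4 185.6] 39 [547.3 112.1 120.3]
scene red [236.1 161. ] 10 [501.4 369.1   9. ] [497.7 362.4  15.7]
scene red [223.7 193.9] 18 [418.  264.4   9. ] [415.6 257.1  15.6]
scene red [324.8 214.9] 21 [588.1  84.1   9. ] [564.8  55.3  42.8]
blue [315.51730959 219.17804154] [ 266  193  102   50 1011] [540.   70.1  12.3]
```

View pics/wrist0.png

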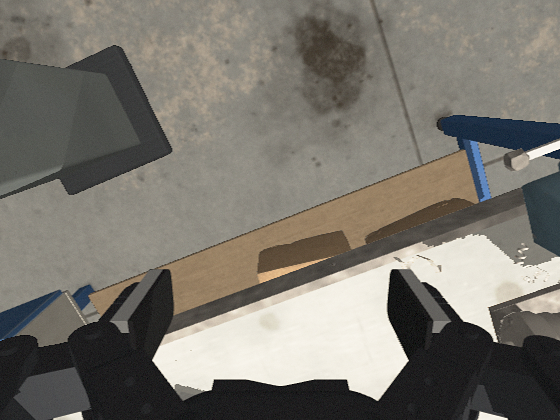

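The wrist view shows the open fingers at (140,300) and (420,310) with the floor and table edge behind, but no key yet. I'll move above the key and turn to match it.

Call:
step_arm(series=[[[-0.08,-0.03,0],[0,0,-0.32],0],[[-0.16,-0.06,0],[0,0,-0.64],0],[[-0.23,-0.085,0],[0,0,-0.96],0],[[-0.305,-0.113,0],[0,0,-1.285],0],[[-0.305,-0.113,0],[0,0,-1.285],0],[[-0.305,-0.113,0],[0,0,-1.285],0],[[-0.305,-0.113,0],[0,0,-1.285],0],[[-0.305,-0.113,0],[0,0,-1.285],0],[[-0.305,-0.113,0],[0,0,-1.285],0],[[-0.305,-0.113,0],[0,0,-1.285],0],[[-0.305,-0.113,0],[0,0,-1.285],0],[[-0.305,-0.113,0],[0,0,-1.285],0]])

```text
t: 1.35
tcp_pos: [456.7, 312.6, 242.2]
tcp_rot: [-0.0, -0.433, 0.901, 0.0]
wrist_force: [-0.1, -0.4, -0.2]
width: 85.3
grasp_force: 0.0
```

Run:
```python
from h import *
T,o=tool(); print(o['t'],o['joints'].round(3),o['qvel'].round(3),o['wrist_force'],T.round(3).tolist())
f,C=frame('wrist'); save('w1',f['color']); np.savez('w1.npz',C=C,**f)
```

```text
1.35 [ 0.579  0.286  1.614  0.     1.242 -1.887] [ 0.002  0.    -0.003 -0.     0.    -0.01 ] [-0.11615755 -0.36087363 -0.15901666] [[-0.625, -0.781, -0.0, 456.749], [-0.781, 0.625, -0.0, 312.598], [0.0, 0.0, -1.0, 242.231], [0.0, 0.0, 0.0, 1.0]]
```

View pics/w1.png

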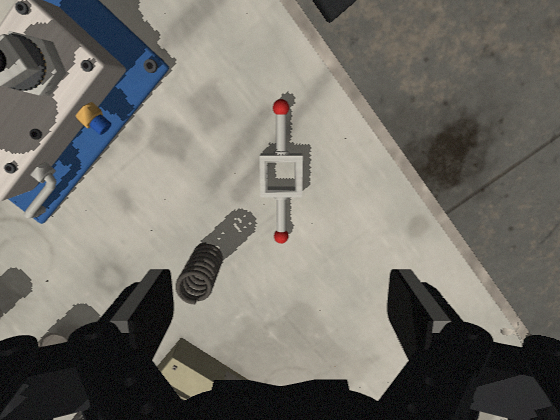

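The wrist view shows the key flat on the bench: balls at (281,107) and (281,237), hub around (281,176). The spring is at (200,280), clear of the jaws.

```bash
cat >> h.py <<'E'
def reds(d,minA=30):
    hsv=cv2.cvtColor(d['color'],cv2.COLOR_RGB2HSV); H,S,V=[hsv[...,i].astype(int) for i in range(3)]
    red=(((H<6)|(H>174))&(S>150)&(V>70)).astype(np.uint8)
    k,l,st,ce=cv2.connectedComponentsWithStats(red)
    return [(ce[i],st[i]) for i in range(1,k) if st[i,4]>=minA]
def tri(rays):
    A=np.zeros((3,3));b=np.zeros(3)
    for c,d in rays:
        d=d/np.linalg.norm(d);M=np.eye(3)-np.outer(d,d);A+=M;b+=M@c
    return np.linalg.solve(A,b)
E
python3 - <<'E'
from h import *
d=dict(np.load('w1.npz'));C=d['C'];t=dict(np.load('top0.npz'));P=cloud(d,C)
b=[]
tp=[(171.8,211.7),(211.5,243.4)]
for ce,st in reds(d):
    x=onz(d,C,*ce,9); q=min(tp,key=lambda q:np.linalg.norm(onz(t,t['C'],*q,9)-x))
    print(ce.round(1),st,x.round(1),'tri',tri([ray(d,C,*ce),ray(t,t['C'],*q)]).round(1)); b.append(x)
# hub top from depth
g=cv2.cvtColor(d['color'],cv2.COLOR_RGB2GRAY)
c=(b[0]+b[1])/2; v=b[1]-b[0]; print('centre',c.round(1),np.degrees(np.arctan2(v[1],v[0])).round(2),np.linalg.norm(v))
m=(np.hypot(P[...,0]-c[0],P[...,1]-c[1])<32)&(P[...,2]>14)
print('hub top z',np.median(P[m][:,2]),'bench',np.median(P[150:250,330:360,2]))
m=m.astype(np.uint8);m=cv2.morphologyEx(m,cv2.MORPH_OPEN,np.ones((5,5)))
cn=max(cv2.findContours(m,cv2.RETR_EXTERNAL,2)[0],key=cv2.contourArea)
r=cv2.minAreaRect(cn);print(r); bx=cv2.boxPoints(r);print('hub centre',np.mean([onz(d,C,*q,18) for q in bx],0).round(1),[onz(d,C,*q,18).round(1).tolist() for q in bx])
E
```

```text
[280.5 107. ] [273 100  16  14 178] [416.4 262.9   9. ] tri [416.6 263.2  -7.9]
[280.7 236.8] [274 232  14  11 122] [499.9 367.5   9. ] tri [495.2 360.5  30.3]
centre [458.2 315.2   9. ] 51.39 133.85372407634955
hub top z 312.9002241025999 bench 0.2395556526584528
((283.5, 395.0), (48.0, 281.0), 90.0)
hub centre [622.6 526.2  18. ] [[729.2, 395.1, 18.0], [471.7, 601.6, 18.0], [509.9, 662.1, 18.0], [779.6, 445.9, 18.0]]
```

```bash
cat >> h.py <<'E'
def hub(d,C,c,z0,z1,r=34,zt=18):
    P=cloud(d,C)
    m=(np.hypot(P[...,0]-c[0],P[...,1]-c[1])<r)&(P[...,2]>z0)&(P[...,2]<z1)
    z=np.median(P[m][:,2])
    m=cv2.morphologyEx(m.astype(np.uint8),cv2.MORPH_CLOSE,np.ones((5,5)))
    cn=max(cv2.findContours(m,cv2.RETR_EXTERNAL,2)[0],key=cv2.contourArea)
    m2=np.zeros_like(m);cv2.drawContours(m2,[cn],-1,1,-1);m2=cv2.morphologyEx(m2,cv2.MORPH_OPEN,np.ones((19,19)))
    cn=max(cv2.findContours(m2,cv2.RETR_EXTERNAL,2)[0],key=cv2.contourArea)
    pts=np.array([onz(d,C,*q[0],zt)[:2] for q in cn],np.float32)
    return z,cv2.minAreaRect(pts)
E
python3 - <<'E'
from h import *
d=dict(np.load('w1.npz'));C=d['C']
print(hub(d,C,(458,315),12,26))
E
```

```text
(np.float64(17.93266347756139), ((457.72216796875, 313.9668884277344), (41.375946044921875, 42.008018493652344), 51.287105560302734))
```

Call:
step_arm(series=[[[-0.01,0.0,0.05],[0,0,0],0],[[-0.02,0,0.09],[0,0,0],0],[[-0.02,0,0.09],[0,0,0],0],[[-0.02,0,0.09],[0,0,0],0],[[-0.02,0,0.09],[0,0,0],0],[[-0.02,0,0.09],[0,0,0],0]])

```text
t: 2.0
tcp_pos: [470.4, 328.6, 154.8]
tcp_rot: [0.002, -0.434, 0.901, 0.0]
wrist_force: [0.5, -0.6, -0.3]
width: 85.3
grasp_force: 0.0
```

Run:
```python
from h import *
f,C=frame('wrist'); save('w2',f['color']); np.savez('w2.npz',C=C,**f)
d1=dict(np.load('w1.npz'))
T,o=tool();print(T[:3,3],o['joints'].round(3))
a=reds(f);b=reds(d1)
for (ce,st) in a: print(ce,st,onz(f,C,*ce,9).round(1))
for (p,_),(q,_) in zip(a,b): print('tri',tri([ray(f,C,*p),ray(d1,d1['C'],*q)]).round(1))
print(hub(f,C,(458,315),12,26))
```

```text
[470.28041288 328.43147607 154.52236238] [ 0.59   0.384  1.701  0.     1.052 -1.878]
[282.14076246  78.31671554] [272  69  21  19 341] [416.4 262.9   9. ]
[282.06603774 250.6509434 ] [274 244  18  15 212] [499.9 367.6   9. ]
tri [416.4 262.9   9.5]
tri [499.5 367.1  10.4]
(np.float64(18.036668159969338), ((457.16827392578125, 313.57373046875), (44.545494079589844, 42.04524612426758), 51.367279052734375))
```

Call:
step_arm(series=[[[0.01,0.001,0.03],[0,0,0],0],[[0.019,0.001,0.07],[0,0,0],0],[[0.019,0.001,0.1],[0,0,0],0],[[0.019,0.001,0.12],[0,0,0],0],[[0.019,0.001,0.13],[0,0,0],0],[[0.019,0.001,0.14],[0,0,0],0],[[0.019,0.001,0.14],[0,0,0],0],[[0.019,0.001,0.14],[0,0,0],100],[[0.019,0.001,0.14],[0,0,0],160],[[0.019,0.001,0.14],[0,0,0],200],[[0.019,0.001,0.14],[0,0,0],255],[[0.019,0.001,0.14],[0,0,0],255],[[0.019,0.001,0.14],[0,0,0],255],[[0.019,0.001,0.14],[0,0,0],255],[[0.019,0.001,0.14],[0,0,0],255],[[0.019,0.001,0.14],[0,0,0],255]], newtons=60)

```text
t: 3.65
tcp_pos: [457.6, 314.3, 13.5]
tcp_rot: [0.001, -0.434, 0.901, 0.0]
wrist_force: [-1.5, -0.2, 6.2]
width: 40.7
grasp_force: 61.9
```

Call:
step_arm(series=[[[0,0,-0.02],[0,0,0],255],[[0,0,-0.05],[0,0,0],255],[[0,0,-0.09],[0,0,0],255],[[0,0,-0.13],[0,0,0],255],[[0,0,-0.17],[0,0,0],255],[[0.02,-0.027,-0.21],[0,0,0],255],[[0.04,-0.054,-0.245],[0,0,0],255],[[0.065,-0.087,-0.245],[0,0,0],255],[[0.09,-0.12,-0.245],[0,0,0],255],[[0.1,-0.135,-0.245],[0,0,0],255],[[0.1,-0.135,-0.245],[0,0,0],255],[[0.1,-0.135,-0.245],[0,0,0],255],[[0.1,-0.135,-0.245],[0,0,0],255],[[0.1,-0.135,-0.245],[0,0,0],255],[[0.1,-0.135,-0.245],[0,0,0],255]])

```text
t: 5.15
tcp_pos: [499.8, 152.3, 257.2]
tcp_rot: [-0.0, -0.434, 0.901, 0.0]
wrist_force: [-0.8, 0.7, -1.6]
width: 40.6
grasp_force: 61.1
```

Run:
```python
from h import *
T,o=tool();print(T[:3,3],o['joints'].round(3),o['wrist_force'],o['width'],o['grasp_force'])
f,C=frame('wrist'); save('w3',f['color']); np.savez('w3.npz',C=C,T=T,**f)
```

```text
[499.77983526 152.26471108 257.20884203] [ 0.274  0.227  1.656  0.     1.258 -2.196] [-0.7860823   0.66097418 -1.6070162 ] 40.62692239381223 61.11206531524658
```

View pics/w3.png

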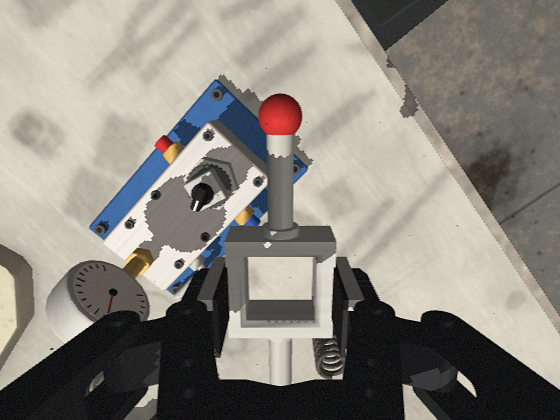

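The wrist view shows the key squarely held (hub near (280,285), ball at (280,115)). The valve is at (205,185), its knob at (203,193) and the gauge at (98,300).

```bash
cat > v.py <<'E'
from h import *
def valve(d,C,c=(547,112)):
    P=cloud(d,C); out={}
    near=np.hypot(P[...,0]-c[0],P[...,1]-c[1])<45
    for nm,lo,hi in [('square',97,103),('shoulder',82,86),('hex',74,78),('knob',121,129)]:
        m=near&(P[...,2]>lo)&(P[...,2]<hi); p=P[m]
        if len(p)<10: print(nm,len(p)); continue
        r=cv2.minAreaRect(p[:,:2].astype(np.float32)); print(nm,len(p),'z',np.median(p[:,2]).round(1),np.array(r[0]).round(1),np.array(r[1]).round(1),round(r[2],1))
E
python3 - <<'E'
from v import *
d=dict(np.load('w3.npz'));valve(d,d['C'])
im=cv2.resize(d['color'][130:250,130:290],None,fx=5,fy=5,interpolation=cv2.INTER_CUBIC);save('w3c',im)
E
```

```text
square 564 z 100.4 [548.5 114. ] [26.  26.2] 80.0
shoulder 477 z 84.4 [548.2 113.5] [37.7 39. ] 27.1
hex 335 z 76.2 [544.2 113.3] [37.9 41.6] 6.8
knob 281 z 125.2 [548.3 113.8] [19.5  8. ] 29.8
```

View pics/w3c.png

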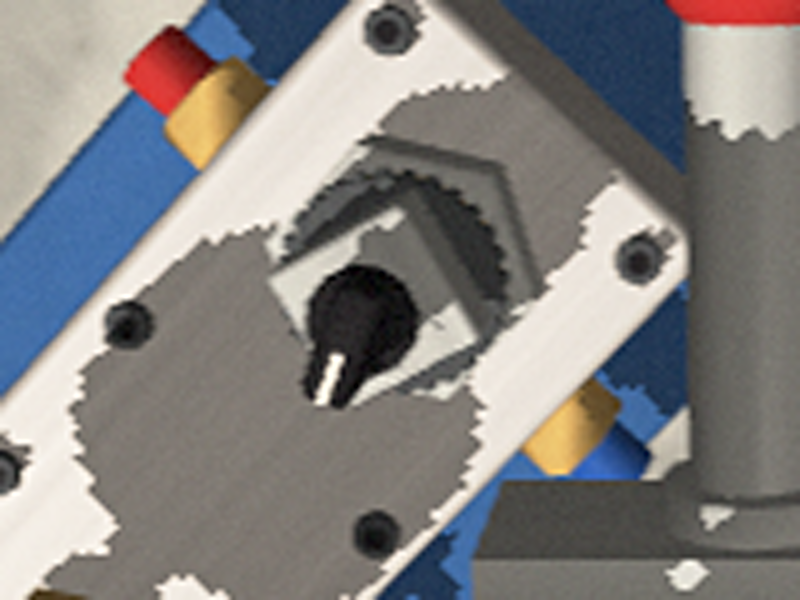

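The crop shows the steel square (corners near (270,280), (400,210), (480,330), (360,400)) with the knob's white line at (328,378). Depth gives the axis at (548.4,113.9) and the flats at 80°. I'll turn the tool to yaw 170° and measure the key and valve again together.

Call:
step_arm(series=[[[-0.02,-0.01,0],[0,0,0.14],255],[[-0.04,-0.02,0],[0,0,0.28],255],[[-0.053,-0.033,0],[0,0,0.42],255],[[-0.053,-0.033,0],[0,0,0.56],255],[[-0.053,-0.033,0],[0,0,0.7],255],[[-0.053,-0.033,0],[0,0,0.84],255],[[-0.053,-0.033,0],[0,0,0.96],255],[[-0.053,-0.033,0],[0,0,1.071],255],[[-0.053,-0.033,0],[0,0,1.071],255],[[-0.053,-0.033,0],[0,0,1.071],255],[[-0.053,-0.033,0],[0,0,1.071],255],[[-0.053,-0.033,0],[0,0,1.071],255]], newtons=80)

```text
t: 6.4
tcp_pos: [558.9, 172.3, 257.3]
tcp_rot: [-0.0, 0.086, 0.996, 0.0]
wrist_force: [0.1, -0.0, -1.3]
width: 39.9
grasp_force: 86.5
```

```bash
cat >> v.py <<'E'
def key_in_hand(d,C,T):
    P=cloud(d,C); Q=(P-T[:3,3])@T[:3,:3]   # tool coords
    for nm,lo,hi in [('topface',-7,-2)]:
        m=(abs(Q[...,0])<24)&(abs(Q[...,1])<19)&(Q[...,2]>lo)&(Q[...,2]<hi); p=Q[m]
        print(nm,len(p),'z',np.median(p[:,2]).round(2),'x',np.percentile(p[:,0],[0.5,99.5]).round(1))
    for ce,st in reds(d,400):
        c,dd=ray(d,C,*ce); o=(c-T[:3,3])@T[:3,:3]; e=dd@T[:3,:3]; z=4.5
        print('ball tool',(o+e*(z-o[2])/e[2]).round(1),st)
    # arm lit/unlit tube: depth centreline
    m=(Q[...,0]>25)&(Q[...,0]<56)&(abs(Q[...,1])<8)&(Q[...,2]<6)&(Q[...,2]>-4); p=Q[m]
    s=np.polyfit(p[:,0],p[:,1],1); print('arm line slope,offset',s.round(4),np.median(p[:,1]).round(2))
    h=(abs(Q[...,0])<12)&(abs(Q[...,1])<12)&(Q[...,2]>100)
E
python3 - <<'E'
from v import *
T,o=tool();print(T[:3,3],T[:3,0],o['joints'].round(3),o['wrist_force'],o['width'])
f,C=frame('wrist'); save('w4',f['color']); np.savez('w4.npz',C=C,T=T,**f)
valve(f,C,(548,114)); key_in_hand(f,C,T)
d=dict(np.load('w3.npz')); key_in_hand(d,d['C'],d['T'])
t=dict(np.load('top0.npz')); valve(t,t['C'],(548,114))
E
```

```text
[558.86998258 172.31022198 257.30400397] [-9.85112577e-01  1.71910473e-01  1.02647449e-05] [ 0.279  0.326  1.516  0.     1.299 -1.119] [ 0.09515461 -0.01683681 -1.254236  ] 39.858312711967535
square 532 z 100.2 [547.9 113.8] [26.5 25.8] 80.0
shoulder 445 z 84.3 [547.1 114.7] [39.2 36.4] 47.7
hex 333 z 76.0 [545.6 117.4] [41.6 38.8] 37.1
knob 291 z 125.1 [548.2 114.1] [20.1  8.3] 32.6
topface 5430 z -4.51 x [-23.   23.4]
ball tool [66.5  1.1  4.5] [ 260   94   42   41 1339]
arm line slope,offset [-0.004   0.6477] 0.35
topface 5496 z -4.71 x [-23.3  23.5]
ball tool [65.9 -0.2  4.5] [ 258   94   44   41 1434]
arm line slope,offset [-0.0053 -0.0941] -0.43
square 55 z 99.5 [548.  111.6] [25.7 26.1] 78.8
shoulder 34 z 83.7 [547.4 111.7] [34.4 35.2] 90.0
hex 31 z 76.1 [547.4 111.8] [39.4 41.2] 38.5
knob 23 z 125.2 [547.7 111.9] [17.5  7.3] 30.3
```

View pics/w4.png

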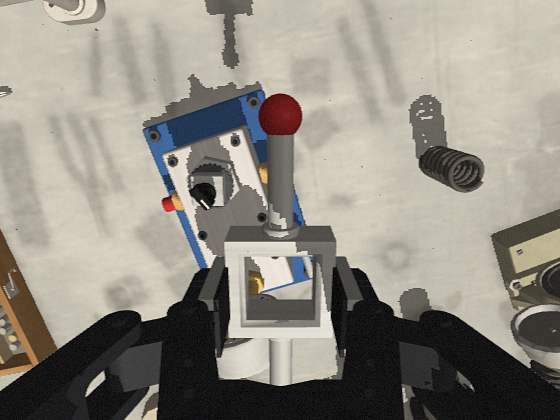

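Both yaws agree on an axis at (548.2,113.9) and flats at 80°. The view shows the key centred in the jaws at (280,285) and the valve at (207,190). Next I'll go over the valve and lower over the knob, stopping above the square.

Call:
step_arm(series=[[[0,-0.02,0],[0,0,0],255],[[0,-0.04,0],[0,0,0],255],[[0,-0.0595,0],[0,0,0.002],255],[[0,-0.0595,0.03],[0,0,0.002],255],[[0,-0.0595,0.06],[0,0,0.002],255],[[0,-0.0595,0.09],[0,0,0.002],255],[[0,-0.0595,0.105],[0,0,0.002],255],[[0,-0.0595,0.105],[0,0,0.002],255],[[0,-0.0595,0.105],[0,0,0.002],255],[[0,-0.0595,0.105],[0,0,0.002],255]])

```text
t: 7.45
tcp_pos: [549.6, 113.8, 153.7]
tcp_rot: [0.001, 0.088, 0.996, 0.0]
wrist_force: [0.2, -0.6, -1.0]
width: 39.8
grasp_force: 86.5
```

Run:
```python
from v import *
T,o=tool();print(T[:3,3],T[:3,0],o['wrist_force'],o['ft_torque'])
f,C=frame('wrist'); np.savez('w5.npz',C=C,T=T,**f)
save('w5',cv2.resize(f['color'][80:380,180:380],None,fx=2,fy=2)); key_in_hand(f,C,T)
P=cloud(f,C);m=(np.hypot(P[...,0]-548,P[...,1]-114)<14)&(P[...,2]>97)&(P[...,2]<128)
valve(f,C,(548,114))
```

```text
[549.58287948 113.83778992 153.72830495] [-0.98460929  0.1747493  -0.00268896] [ 0.17700148 -0.63817679 -1.00398302] [ 0.04501206  0.01173593 -0.00557123]
topface 5427 z -4.5 x [-22.7  23.4]
ball tool [66.5  0.9  4.5] [ 259   94   43   41 1403]
arm line slope,offset [-0.0049  0.6914] 0.35
square 305 z 100.3 [539.1 115.4] [26.  8.] 79.9
shoulder 461 z 84.3 [539.5 115.2] [38.7 18.6] 80.1
hex 433 z 76.1 [538.5 115.1] [45.4 26.1] 80.5
knob 218 z 125.3 [552.5 116.4] [10.1  8. ] 27.1
```

View pics/w5.png

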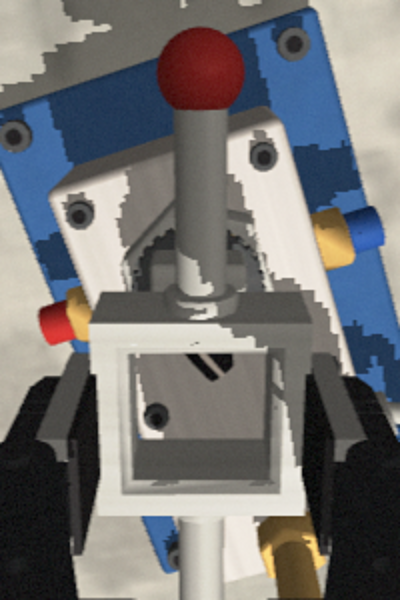

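The crop shows the hole over the knob region: the hub opening spans (130-270, 350-490) and the knob end shows at (210,365). The TCP is 1.4 mm too far in x, so I'll correct that and lower a little.

Call:
step_arm(series=[[[0.0013,0,0.005],[0,0,0],255],[[0.0013,0,0.008],[0,0,0],255],[[0.0013,0,0.008],[0,0,0],255],[[0.0013,0,0.008],[0,0,0],255]])

```text
t: 7.9
tcp_pos: [547.3, 113.9, 144.3]
tcp_rot: [-0.0, 0.088, 0.996, 0.0]
wrist_force: [-0.4, -0.2, -2.1]
width: 40.0
grasp_force: 86.5
```

Call:
step_arm(series=[[[-0.0009,0,0.004],[0,0,0],255],[[-0.0009,0,0.008],[0,0,0],255],[[-0.0009,0,0.014],[0,0,0],255],[[-0.0009,0,0.02],[0,0,0],255],[[-0.0009,0,0.024],[0,0,0],255],[[-0.0009,0,0.026],[0,0,0],255],[[-0.0009,0,0.026],[0,0,0],255],[[-0.0009,0,0.026],[0,0,0],255]])

```text
t: 8.7
tcp_pos: [548.4, 113.7, 118.4]
tcp_rot: [0.0, 0.088, 0.996, 0.0]
wrist_force: [-0.4, -0.3, -1.6]
width: 40.3
grasp_force: 86.5
```

Run:
```python
from v import *
T,o=tool();print(T[:3,3],T[:3,0],o['wrist_force'],o['ft_torque'],o['joints'].round(3))
f,C=frame('wrist'); valve(f,C,(548,114)); T,o=tool();print(T[:3,3])
P=cloud(f,C);Q=(P-[548.2,113.9,0])@T[:3,:3]
m=(np.hypot(P[...,0]-548,P[...,1]-114)<22)&(P[...,2]>121)&(P[...,2]<130);print(m.sum(),P[m].mean(0))
```

```text
[548.36092531 113.74446786 118.40211767] [-9.84590223e-01  1.74877143e-01 -2.79709782e-04] [-0.36103414 -0.34744229 -1.57204441] [-0.00397961  0.03076698  0.00860268] [ 0.184  0.403  1.776  0.     0.962 -1.211]
square 634 z 100.4 [552.3 113.1] [26.1 17.4] 79.7
shoulder 297 z 84.2 [545.7 114.9] [31.4 31.2] 78.7
hex 429 z 76.1 [540.2 109.2] [25.8 47.3] 29.9
knob 7777 z 123.2 [548.  115.2] [66.5 49.1] 88.2
[548.40503808 113.75581115 118.54323513]
5373 [547.49497611 114.00297856 123.42779544]
```

Call:
step_arm(series=[[[0,0,0.002],[0,0,0],255],[[0,0,0.004],[0,0,0],255],[[0,0,0.006],[0,0,0],255],[[0,0,0.008],[0,0,0],255],[[0,0,0.01],[0,0,0],255],[[0,0,0.01],[0,0,0],255],[[0,0,0.01],[0,0,0],255]])

```text
t: 9.45
tcp_pos: [548.2, 113.7, 108.3]
tcp_rot: [-0.0, 0.088, 0.996, 0.0]
wrist_force: [0.0, -0.1, -1.1]
width: 39.8
grasp_force: 86.5
```

Call:
step_arm(series=[[[0,0,0.002],[0,0,0],255],[[0,0,0.004],[0,0,0],255],[[0,0,0.006],[0,0,0],255],[[0,0,0.008],[0,0,0],255],[[0,0,0.01],[0,0,0],255],[[0,0,0.011],[0,0,0],255],[[0,0,0.011],[0,0,0],255],[[0,0,0.011],[0,0,0],255],[[0,0,0.011],[0,0,0],255]])

```text
t: 10.35
tcp_pos: [548.2, 113.7, 97.6]
tcp_rot: [0.0, 0.088, 0.996, 0.0]
wrist_force: [-1.7, -0.2, 3.4]
width: 40.0
grasp_force: 87.0
```

Run:
```python
from v import *
T,o=tool();print(T[:3,3],o['wrist_force'],o['ft_torque'])
```

```text
[548.16146108 113.72749543  97.61853699] [-1.66153782 -0.20183274  3.40613376] [-0.04861191  0.25122543  0.00839665]
```

Call:
step_arm(series=[[[0,0,0],[0,0,0.05],255],[[0,0,0],[0,0,0.1],255],[[0,0,0],[0,0,0.15],255],[[0,0,0],[0,0,0.2],255],[[0,0,0],[0,0,0.25],255],[[0,0,0],[0,0,0.3],255],[[0,0,0],[0,0,0.35],255],[[0,0,0],[0,0,0.4],255],[[0,0,0],[0,0,0.4],255]])

```text
t: 11.25
tcp_pos: [548.6, 113.4, 97.6]
tcp_rot: [0.001, 0.284, 0.959, -0.0]
wrist_force: [-0.4, -2.7, 2.8]
width: 39.8
grasp_force: 87.0
```

```bash
cat > s.py <<'E'
from v import *
T,o=tool();print(o['t'],T[:3,3].round(1),'yaw',np.degrees(np.arctan2(T[1,0],T[0,0])).round(2),o['wrist_force'].round(1),o['ft_torque'].round(3),'tau6',o['effort'][5].round(3),'q6',o['joints'][5].round(3))
E
python3 s.py
```

```text
11.25 [548.6 113.4  97.6] yaw 147.03 [-0.4 -2.7  2.8] [-0.31   0.081 -0.048] tau6 0.194 q6 -0.811
```

Call:
step_arm(series=[[[0,0,0],[0,0,0.08],255],[[0,0,0],[0,0,0.16],255],[[0,0,0],[0,0,0.24],255],[[0,0,0],[0,0,0.32],255],[[0,0,0],[0,0,0.4],255],[[0,0,0],[0,0,0.48],255],[[0,0,0],[0,0,0.56],255],[[0,0,0],[0,0,0.64],255],[[0,0,0],[0,0,0.72],255],[[0,0,0],[0,0,0.8],255],[[0,0,0],[0,0,0.88],255],[[0,0,0],[0,0,0.96],255],[[0,0,0],[0,0,1.04],255],[[0,0,0],[0,0,1.12],255],[[0,0,0],[0,0,1.2],255],[[0,0,0],[0,0,1.2],255],[[0,0,0],[0,0,1.2],255]])

```text
t: 12.95
tcp_pos: [548.0, 113.2, 97.6]
tcp_rot: [0.0, 0.775, 0.632, -0.0]
wrist_force: [-2.0, -3.8, 5.3]
width: 39.8
grasp_force: 87.2
```

```bash
python3 s.py
python3 - <<'E'
from v import *
f,C=frame('wrist');valve(f,C,(548.2,113.9)); T,o=tool(); key_in_hand(f,C,T)
E
```

```text
12.95 [548.  113.2  97.6] yaw 78.4 [-2.  -3.8  5.3] [-0.693  0.476 -0.004] tau6 0.002 q6 0.387
square 9483 z 100.9 [548.4 113.8] [61.3 73.2] 27.3
shoulder 110 z 85.3 [555.4 131.6] [24.1 42.8] 43.2
hex 71 z 75.5 [551.3 133.9] [ 4.  23.3] 78.8
knob 3056 z 125.2 [550.9 113.7] [24. 69.] 78.1
topface 6446 z -4.06 x [-21.6  23.3]
ball tool [67.6  0.5  4.5] [ 259   94   43   41 1441]
arm line slope,offset [-0.0042  0.4112] 0.09
```

Call:
step_arm(series=[[[0,0,0],[0,0,0.05],255],[[0,0,0],[0,0,0.1],255],[[0,0,0],[0,0,0.15],255],[[0,0,0],[0,0,0.2],255],[[0,0,0],[0,0,0.25],255],[[0,0,0],[0,0,0.3],255],[[0,0,0],[0,0,0.35],255],[[0,0,0],[0,0,0.4],255],[[0,0,0],[0,0,0.45],255],[[0,0,0],[0,0,0.5],255],[[0,0,0],[0,0,0.55],255],[[0,0,0],[0,0,0.6],255]])

```text
t: 14.2
tcp_pos: [547.8, 113.2, 97.6]
tcp_rot: [0.0, 0.927, 0.374, -0.001]
wrist_force: [-2.2, -4.7, 5.6]
width: 39.7
grasp_force: 87.3
```

```bash
python3 s.py
```

```text
14.2 [547.8 113.2  97.6] yaw 43.93 [-2.2 -4.7  5.6] [-0.686  0.496  0.031] tau6 -0.304 q6 0.988
```

Call:
step_arm(series=[[[0,0,0],[0,0,0.05],255],[[0,0,0],[0,0,0.1],255]])

```text
t: 14.4
tcp_pos: [547.8, 113.2, 97.6]
tcp_rot: [0.0, 0.945, 0.327, -0.001]
wrist_force: [-3.1, -3.5, 5.5]
width: 39.7
grasp_force: 87.3
```

```bash
python3 s.py
```

```text
14.4 [547.8 113.2  97.6] yaw 38.2 [-3.1 -3.5  5.5] [-0.681  0.495  0.077] tau6 -0.307 q6 1.088
```

Call:
step_arm(series=[[[0,0,0],[0,0,0.05],255],[[0,0,0],[0,0,0.1],255]])

```text
t: 14.6
tcp_pos: [547.8, 113.2, 97.5]
tcp_rot: [0.0, 0.96, 0.28, -0.001]
wrist_force: [-2.8, -4.4, 6.7]
width: 40.5
grasp_force: 87.3
```

```bash
python3 s.py
```

```text
14.6 [547.8 113.2  97.5] yaw 32.47 [-2.8 -4.4  6.7] [-0.647  0.512  0.149] tau6 -0.307 q6 1.188
```

Call:
step_arm(series=[[[0,0,0],[0,0,0.05],255],[[0,0,0],[0,0,0.1],255]])

```text
t: 14.8
tcp_pos: [547.7, 113.2, 97.5]
tcp_rot: [0.0, 0.973, 0.231, -0.001]
wrist_force: [-3.5, -3.8, 5.7]
width: 39.6
grasp_force: 87.3
```

```bash
python3 s.py
```

```text
14.8 [547.7 113.2  97.5] yaw 26.74 [-3.5 -3.8  5.7] [-0.623  0.528  0.175] tau6 -0.305 q6 1.288
```

Call:
step_arm(series=[[[0,0,0],[0,0,0.05],255],[[0,0,0],[0,0,0.1],255]])

```text
t: 15.0
tcp_pos: [547.7, 113.2, 97.5]
tcp_rot: [0.0, 0.983, 0.182, -0.001]
wrist_force: [-2.4, -3.4, 5.3]
width: 39.7
grasp_force: 87.3
```

```bash
python3 s.py
python3 - <<'E'
from v import *
T,o=tool();f,C=frame('wrist');key_in_hand(f,C,T);save('w6',f['color']);np.savez('w6.npz',C=C,T=T,**f)
E
```

```text
15.0 [547.7 113.2  97.5] yaw 21.01 [-2.4 -3.4  5.3] [-0.641  0.505  0.076] tau6 -0.306 q6 1.388
topface 6752 z -4.06 x [-19.6  23.3]
ball tool [67.7 -1.   4.5] [ 259   94   41   41 1324]
ball tool [20.8 42.2  4.5] [375 222  23  28 455]
arm line slope,offset [-0.0042 -0.4256] -0.75
```

View pics/w6.png

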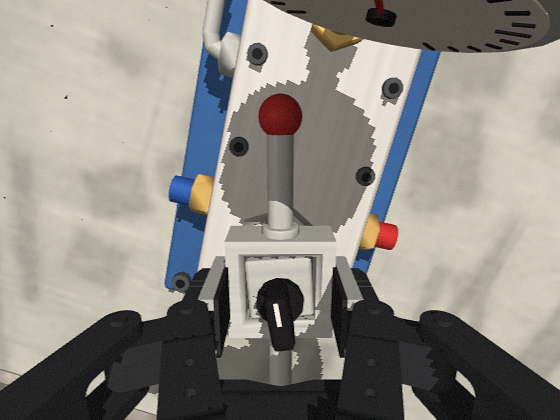

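The view shows the ring's square seated within the hub hole (250–315, 262–325), the knob at (280,310) and the key still aligned. The gauge is ahead at the top of the picture, below the camera. I'll keep turning in small steps.

Call:
step_arm(series=[[[0,0,0],[0,0,0.05],255],[[0,0,0],[0,0,0.1],255]])

```text
t: 15.25
tcp_pos: [547.7, 113.3, 97.5]
tcp_rot: [0.0, 0.991, 0.133, -0.001]
wrist_force: [-2.9, -4.2, 6.0]
width: 40.1
grasp_force: 87.4
```

```bash
python3 s.py
```

```text
15.25 [547.7 113.3  97.5] yaw 15.28 [-2.9 -4.2  6. ] [-0.652  0.537  0.081] tau6 -0.312 q6 1.488
```

Call:
step_arm(series=[[[0,0,0],[0,0,0.05],255],[[0,0,0],[0,0,0.1],255]])

```text
t: 15.45
tcp_pos: [547.7, 113.3, 97.5]
tcp_rot: [0.0, 0.997, 0.083, -0.001]
wrist_force: [-2.9, -4.7, 5.7]
width: 39.6
grasp_force: 87.4
```

```bash
python3 s.py
```

```text
15.45 [547.7 113.3  97.5] yaw 9.55 [-2.9 -4.7  5.7] [-0.619  0.511  0.137] tau6 -0.306 q6 1.588
```

Call:
step_arm(series=[[[0,0,0],[0,0,0.05],255],[[0,0,0],[0,0,0.1],255]])

```text
t: 15.65
tcp_pos: [547.5, 113.5, 97.5]
tcp_rot: [0.0, 0.999, 0.033, -0.001]
wrist_force: [-4.3, -2.8, 7.4]
width: 39.9
grasp_force: 87.5
```

```bash
python3 s.py
```

```text
15.65 [547.5 113.5  97.5] yaw 3.84 [-4.3 -2.8  7.4] [-0.461  0.639  0.385] tau6 0.005 q6 1.688
```

Call:
step_arm(series=[[[0,0,0],[0,0,0.05],255],[[0,0,0],[0,0,0.1],255]])

```text
t: 15.85
tcp_pos: [547.4, 113.5, 97.5]
tcp_rot: [0.0, 1.0, -0.016, -0.001]
wrist_force: [-4.3, -2.7, 6.6]
width: 39.9
grasp_force: 87.5
```

```bash
python3 s.py
```

```text
15.85 [547.4 113.5  97.5] yaw -1.85 [-4.3 -2.7  6.6] [-0.419  0.646  0.418] tau6 -0.003 q6 1.788
```

The torque jumped to 0.4 N m between yaw 9.5° and 3.8°, so the ring seated at about 6.5°. About 12° more brings it to roughly 20° of tightening.

Call:
step_arm(series=[[[0,0,0],[0,0,0.05],255],[[0,0,0],[0,0,0.1],255],[[0,0,0],[0,0,0.15],255],[[0,0,0],[0,0,0.19],255],[[0,0,0],[0,0,0.21],255],[[0,0,0],[0,0,0.21],255],[[0,0,0],[0,0,0.21],255],[[0,0,0],[0,0,0.21],255]])

```text
t: 16.65
tcp_pos: [547.5, 113.6, 97.6]
tcp_rot: [0.0, 0.993, -0.12, -0.001]
wrist_force: [-3.8, -2.1, 6.4]
width: 40.1
grasp_force: 87.4
```

```bash
python3 s.py
python3 - <<'E'
from v import *
T,o=tool();f,C=frame('wrist');key_in_hand(f,C,T)
E
```

```text
16.65 [547.5 113.6  97.6] yaw -13.81 [-3.8 -2.1  6.4] [-0.443  0.752  0.163] tau6 0.221 q6 1.996
topface 6577 z -4.08 x [-20.6  23.3]
ball tool [67.1 -1.4  4.5] [ 259   95   41   40 1311]
ball tool [44.9 34.1  4.5] [357 161  28  31 563]
arm line slope,offset [-0.0058 -0.7742] -1.13
```

Call:
step_arm(series=[[[0,0,0],[0,0,0.21],120],[[0,0,0],[0,0,0],100],[[0,0,0],[0,0,0],60],[[0,0,0],[0,0,0],60],[[0,0,0],[0,0,0],60],[[0,0,-0.02],[0,0,0],60],[[0,0,-0.05],[0,0,0],40],[[0,0,-0.1],[0,0,0],0],[[0,0,-0.14],[0,0,0],0],[[0,0,-0.14],[0,0,0],0],[[0,0,-0.14],[0,0,0],0],[[0,0,-0.14],[0,0,0],0]])

```text
t: 17.9
tcp_pos: [547.4, 113.6, 235.9]
tcp_rot: [0.0, 0.993, -0.122, -0.001]
wrist_force: [-0.3, 0.5, 0.2]
width: 85.1
grasp_force: 0.0
```

```bash
python3 s.py
python3 - <<'E'
from v import *
f,C=frame('wrist');save('w7',f['color']);np.savez('w7.npz',C=C,**f)
for ce,st in reds(f,100): print(ce.round(),st[4],onz(f,C,*ce,93).round(1))
print(hub(f,C,(548.2,113.9),98,106,zt=102)); valve(f,C,(548.2,113.9))
E
```

```text
17.9 [547.4 113.6 235.9] yaw -14.01 [-0.3  0.5  0.2] [-0.061  0.09  -0.075] tau6 0.003 q6 1.999
[277. 107.] 258 [612.9 100.2  93. ]
[334. 144.] 198 [576.9  65.4  93. ]
[281. 274.] 216 [482.8 130.1  93. ]
(np.float64(101.66034639744606), ((548.968017578125, 114.39103698730469), (42.11094665527344, 42.11405563354492), 75.9515151977539))
square 2739 z 101.1 [548.3 114.7] [42.  89.6] 76.7
shoulder 39 z 85.0 [553.8 113.9] [29.9 34.9] 82.8
hex 16 z 75.8 [566.3 120.2] [ 9.9 36. ] 13.6
knob 324 z 125.1 [548.7 114.3] [19.9  7.7] 29.6
```

View pics/w7.png

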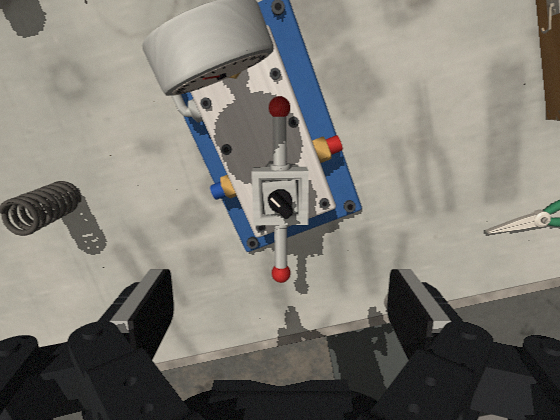

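The picture shows the key seated and released at (280,195), with balls at (279,107) and (281,274). The spring, gauge and pliers are undisturbed. My release row repeated the 0.21 turn by mistake, so I need to check the ring's square against its angle before seating.

```bash
cat > r.py <<'E'
from v import *
def ringang(d,C,c,key):
    P=cloud(d,C); a=np.radians(key); R=np.array([[np.cos(a),np.sin(a)],[-np.sin(a),np.cos(a)]])
    L=(P[...,:2]-c)@R.T; r=np.abs(L).max(-1)
    # floor of the gap: shoulder/low points inside the hole; square top: z 98..101.2 inside
    m=(r<13.7)&(P[...,2]>98.5)&(P[...,2]<101.2)
    p=L[m].astype(np.float32); q=cv2.minAreaRect(p); print('n',m.sum(),'z',np.percentile(P[m][:,2],[5,50,95]).round(2),q)
    m=(r>16)&(r<20)&(abs(P[...,2]-102)<3); print('hub z',np.percentile(P[m][:,2],[5,50,95]).round(2))
    m=(r<15)&(P[...,2]<97); g=L[m]; print('gap pts',len(g))
    for nm,ax,s in [('x+',0,1),('x-',0,-1),('y+',1,1),('y-',1,-1)]:
        e=g[(g[:,ax]*s>11)&(abs(g[:,1-ax])<12.5)]
        if len(e)>8: print(nm,len(e),e.mean(0).round(2), 'min edge by side', [np.round((s*e[:,ax])[(e[:,1-ax]*t>3)].min(),2) if ((e[:,1-ax]*t>3).sum()) else None for t in (-1,1)])
E
python3 - <<'E'
from r import *
d=dict(np.load('w7.npz')); ringang(d,d['C'],(548.9,114.3),-14.05)
d=dict(np.load('w6.npz')); ringang(d,d['C'],(548.2,113.9),21.01)
E
```

```text
n 546 z [ 99.1  100.13 101.  ] ((-0.07959842681884766, -0.6499748229980469), (25.945844650268555, 27.739526748657227), 3.95417857170105)
hub z [101.31 102.39 103.52]
gap pts 109
x+ 16 [11.94  7.43] min edge by side [None, np.float64(11.33)]
x- 9 [-14.46  -5.07] min edge by side [np.float64(14.11), np.float64(14.61)]
y+ 34 [ 0.52 13.86] min edge by side [np.float64(13.53), np.float64(11.3)]
y- 34 [  2.67 -13.45] min edge by side [np.float64(13.71), np.float64(12.85)]
n 2199 z [ 99.07 100.22 101.03] ((-0.0912923812866211, 0.10642337799072266), (27.396724700927734, 26.985095977783203), 0.48704254627227783)
hub z [101.38 102.29 103.25]
gap pts 269
x+ 11 [12.49  9.59] min edge by side [None, np.float64(12.11)]
y+ 66 [-2.21 13.99] min edge by side [np.float64(14.05), np.float64(11.07)]
y- 145 [  1.15 -13.79] min edge by side [np.float64(13.76), np.float64(12.93)]
```

Call:
step_arm(series=[[[0,0,0.03],[0,0,0],0],[[0,0,0.06],[0,0,0],0],[[0,0,0.06],[0,0,0],0],[[0,0,0.06],[0,0,0],0],[[0,0,0.06],[0,0,0],0]])

```text
t: 18.45
tcp_pos: [549.0, 113.9, 178.4]
tcp_rot: [-0.0, 0.993, -0.122, 0.001]
wrist_force: [0.2, 0.5, -0.2]
width: 85.5
grasp_force: 0.0
```

Run:
```python
from r import *
Z=[]
for i in range(8):
    f,C=frame('wrist'); Z.append(f['range_z'])
f['range_z']=np.median(Z,0); np.savez('w8.npz',C=C,**f)
z,r=hub(f,C,(548.2,113.9),100.5,106,zt=102); print(z,r)
k=r[2]-90; k=k if abs(k+14)<20 else k+90
ringang(f,C,r[0],k)
P=cloud(f,C); p=P[(np.hypot(P[...,0]-548.5,P[...,1]-114)<60)&(P[...,2]>121)]; print('knob',cv2.minAreaRect(p[p[:,2]<130][:,:2].astype(np.float32)))
# direct: top-plane points of square by local residual, edge line fits
a=np.radians(k);R=np.array([[np.cos(a),np.sin(a)],[-np.sin(a),np.cos(a)]])
L=(P[...,:2]-np.array(r[0]))@R.T
for ax in (0,1):
  for s in (1,-1):
    E=[]
    for t in np.arange(-10,10.1,1.):
        m=(abs(L[...,1-ax]-t)<0.7)&(abs(L[...,ax])<14.3)&(abs(P[...,2]-100.1)<0.8)
        v=s*L[...,ax][m]
        if len(v)>4 and v.max()>9: E.append((t,s*np.percentile(v,98)))
    E=np.array(E)
    if len(E)>5: print('edge',ax,s,len(E),'slope deg',np.degrees(np.arctan(np.polyfit(E[:,0],E[:,1],1)[0])).round(2),E[:,1].mean().round(2))
```

```text
101.80929591514311 ((548.131591796875, 114.31099700927734), (41.94139099121094, 42.085208892822266), 76.00471496582031)
n 916 z [ 99.13  99.84 100.3 ] ((0.2725505828857422, 0.13492584228515625), (26.662874221801758, 25.69934844970703), 4.830073356628418)
hub z [101.47 101.88 102.31]
gap pts 162
x+ 10 [12.07  7.47] min edge by side [np.float64(12.71), np.float64(11.78)]
x- 9 [-14.12  -8.57] min edge by side [np.float64(13.86), np.float64(14.34)]
y+ 50 [-1.38 13.77] min edge by side [np.float64(12.57), np.float64(11.47)]
y- 66 [  2.45 -13.71] min edge by side [np.float64(13.8), np.float64(12.69)]
knob ((548.0643310546875, 114.35891723632812), (19.873233795166016, 8.162827491760254), 29.875131607055664)
edge 0 1 21 slope deg -7.07 12.37
edge 0 -1 10 slope deg -7.09 -12.35
edge 1 1 21 slope deg 4.9 12.38
edge 1 -1 21 slope deg 3.55 -13.65
```

```bash
python3 -c "
from h import *
print(close_job())"
```

```text
the job is handed in; nothing more can be done
None
```

The job is handed in at about 19 s of the 72 s allowed: the key is released, level and fully down on the ring's square, and the ring is about 20° past its seat by my measurements (estimated within ±4°, despite one mistaken extra turn command on release, checked afterwards). The black knob measured unmoved and nothing loose looked disturbed, but the hand-in returned no verdict.

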